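Put the finished brooch away in its thumb-latch case

TASK

Press the thumb latch so that the grey case's sprung lid pops open, lay the large round porcelain brooch from the bat face up and flat, fully down in the round well of the case, then swing the lid shut and press it until the latch snaps and holds. Lid and latch are thin mouldings: feel your way and never push either with more than about 20 N (2 kg). Leave the other pieces and the bottle where they are.

Things in the scene. Friction and masses are not known exactly. Their poses are not given: they have to be found in the camera images.
- case: Grey flip-lid case, fixed to the table: base 120 mm deep (its x), 150 mm wide (its y), 30 mm high, walls 5 mm; 45 mm high shut. Origin: centre of the underside; z up; its -x side is the front with the latch, turned at most 0.3 rad from facing the robot. The lid is hinged along the top of its back (+x) side.
- lid (a joint): lid angle in rad: 0 shut (0.002 when latched), 1.83 fully open, 15 degrees past upright. Sprung: at lid_press it takes 2 to 3 N to hold it near shut, under 1 N near open; let go, it opens in about 0.8 s. Closing, it meets the latch's hook about 5 mm before shut; force climbs to about 8 N (up to 10), falls as the hook snaps over about 1 mm before shut, then climbs 10 to 20 N per mm on its seat.
- lid_hinge (a point): middle of the hinge axis, which runs along the case's y, 60 mm behind the case's centre and 31 mm above its underside. Axes turn with the lid: it is a slab reaching 120 mm from here along its -x, 150 mm wide (y), from 0.5 to 14 mm along its z (outer face).
- lid_press (a point): point to press: on the lid's outer (top) face, middle line, 95 mm from the hinge axis, 25 mm from the front edge. Axes as lid_hinge. The latch's hook stays in front of the front edge and no higher than the shut lid's top.
- latch (a joint): angle of the thumb latch in rad: 0 at rest, 0.25 at its hard stop. A sprung rocker at the middle of the front: press its pad straight down and its hook swings forward off the lid. At thumb_pad: 1.5 to 3 N; it lets the lid go 4 to 5 mm down; a rubber stop is felt from about 5.5 mm down (5 N per mm), a hard stop at about 7 mm. Hold it down until the lid has risen, or the hook may catch it again.
- thumb_pad (a point): top of the rolled lip at the outer end of the latch's pad, middle line: press here. At rest 88 mm in front of the case's centre and 34 mm above its underside. The pad is 34 mm wide, reaches from 66 to 90 mm in front of the centre and slants up outwards, so the lip is its highest part. The hook stands between pad and lid, 60 to 67 mm in front, up to 45 mm high; it swings 4 mm forward.
- well (a point): centre of the floor of the round well in the light liner, 19 mm above the case's underside; axes as case. Well 47 mm across, 5 mm deep, formed by crescents at front and back; at its left and right (case +-y) it is open over 26 mm width, down to floor level, so fingers closing along the case's y fit beside the brooch. Case side walls: 70 mm from the centre, tops 11 mm above this floor.
- brooch: the largest round piece on the bat: off-white glazed porcelain disc, 44 mm across, 10 mm thick at its domed middle, straight rim from 1.5 to 6 mm above its flat underside, 35 g. Origin: centre of the underside; z out of the domed face. Seated in the well its origin is at point well.
- small_round: bystander: smaller domed disc of the same porcelain on the bat, 28 mm across, 8 mm thick; origin at the centre of its underside
- square_piece: bystander: square piece of the same porcelain on the bat, 40 x 40 x 8 mm; origin at the centre of its underside
- lustre_bottle: bystander: amber glass bottle with black cap, 28 mm across, 63 mm high, standing on the table; origin at the centre of its underside
- bat: round stone-coloured board, 300 mm across, 12 mm thick, fixed, on which the three porcelain pieces lie at least 75 mm apart (centres); two rows of small fixed sage pieces (16 mm across, 4 mm high) stand along its far edge. Origin: centre of the underside.
Things that resemble listed ones, but are neither listed nor needed, are in the scene too. Leave any green or orange look-alike of the brooch alone.

How it is judged (in metres and radians):
On the way, in this order (a step that is already met when the one before it is completed fails the run):
1. the latch is pressed and the lid has sprung open (value of joint lid above 1.5 rad), for 0.2 s.
2. the brooch lies flat and fully down in the well, face up and let go, with the lid still open (horizontal distance between brooch and well below 0.004 m and z of brooch in the frame of well below 0.002 m and angle between brooch's own z axis and vertical below 0.08 rad and contact force between the fingers and brooch below 0.1 N and value of joint lid above 1 rad), for 0.2 s.
At the end, for the whole second after the job is handed in: the lid is shut and held by the latch with nothing pressing on it (lid angle below 0.012 rad, latch back within 0.03 rad of rest) and the brooch lies face up inside, fully down in the well (within 4 mm of its centre, 2 mm of its floor, tilt under 0.08 rad) (value of joint lid below 0.012 rad and value of joint latch below 0.03 rad and horizontal distance between brooch and well below 0.004 m and z of brooch in the frame of well below 0.002 m and angle between brooch's own z axis and vertical below 0.08 rad); the robot touches nothing.
It fails at once if the lid is pushed with more than 20 N (contact force between any of the fingers, the arm and lid above 20 N).
It fails at once if the latch is pushed with more than 20 N (contact force between any of the fingers, the arm and latch above 20 N).
It fails at once if a bystander piece or the bottle is shifted by more than 25 mm (distance of any of small_round, square_piece, lustre_bottle from where it was at the start of the episode above 0.025 m).
It also fails if it takes over 72 s, if anything falls off the work surface, if the arm or the gripper's body presses on something with over 40 N, if the wrist force passes 120 N, or if a joint passes its speed limit or range.

ROBOT

A 6-joint arm with a two-finger parallel gripper is mounted at the origin on the work surface. World frame = base frame: x ahead of the robot, y to its left, z up, the work surface at z = 0. Lengths are in mm, angles in degrees, forces in N, time in s.
With the tool pointing down it reaches from about 300 to 850 mm from the base axis. Payload 4.2 kg.
Tool frame: the origin (TCP) lies at the very end of the fingers, on their centre line; the grasp point (between the pads) lies 19 mm behind it; z points along the fingers, y is the line along which they close (so a half turn about z gives the same grasp; the last joint's range is limited). The gripper opens to 91 mm and grips with 3 to 60 N. Pads are 32 mm wide; open, the fingers measure 118 mm over their backs; the gripper's body (76 mm by 178 mm) begins 60 mm behind the grasp point.
Start: joints at [-73.281, 18.312, 89.639, -0, 72.044, -1.146], TCP at [176.397, -547.291, 213.976] pointing down, gripper open.
Joint ranges: [-177.97, 177.97], [-48.28, 115.42], [12.27, 149.76], [-77.06, 257.06], [2.81, 150.46], [-146.56, 146.56]. Speed limits (degrees/s): [147.25, 147.25, 180, 180, 180, 180].

INTERFACE

Orientations are given as [roll, pitch, yaw] about the fixed x, y, z axes, in that order (R = Rz(yaw) Ry(pitch) Rx(roll)).
In Python, from workcell import env, eyes gives the robot as it stands.
- The arm moves only by the tool send_rows, never from a script. Its argument "targets" is text: rows parted by semicolons, each of 7 numbers parted by spaces: the shift along the tool's x, y, z in m, then the turn, a rotation vector about the tool's x, y, z in degrees, then the opening in per cent of the stroke, from 0 (shut) to 100 (fully open). A call has 1 to 12 rows; each row is the pose to reach, as a shift and turn from the pose commanded when the call began, along the tool's axes at that moment; what a row does not reach only later rows make up. A row lasts 1/12 s, in which the tool goes at most 41.7 mm and 7.16 degrees, less where a joint would pass 70% of its speed; a pose out of reach is approached as far as the arm can. A call with a gripper value outside its range is refused whole. The fingers move at their own pace and stop on an object; "grip_force" is the grip in N (left out, the last holds). Time passes only in rows, so rows that repeat a pose let the fingers close. It gives the time, the measured TCP pose, the force, the opening and the grip force at its end, in the units of the state.
- env.state(): the state, without advancing time (a new reading comes with each control period).
- eyes.grab_frame(name): name is "side" or "top"; returns a dict with "image" (400x640x3 uint8, blue, green, red), "fovy" (degrees; the focal length in pixels is half the picture's height over the tangent of half this angle, whatever the lens; pixels are square), "cx", "cy" (the principal point, pixels), "eye" and "attitude" of the camera in the world. Camera axes: x right, y up, looking along -z (the intrinsics and any distortion apply to the point x, -y, -z); pixel columns grow to the right and rows downward; lengths in mm; the calibration is good to about 2 mm. A picture is of the moment at which its call begins. There is no depth.
- env.job_done(): hands the job in; it is judged then, once.
The state is a dict: "time_s": time; "qpos": joint angles; "qvel": joint speeds; "effort": joint torques, N m; "ee_pos": TCP position; "ee_rot": TCP orientation; "force": force on the tool from outside, world axes, zero at the start; "torque": the same for the moment, N m; "gripper_width": finger opening in mm; "gripper_force": force on a finger pad.
Only numpy, scipy, OpenCV 4.12 (cv2) and the standard library are available. Lean on these libraries where they do the work, as an engineer would, in place of code of your own. Each camera call takes 0.05 s, during which the arm holds its last target. There are 200 camera calls.

## Working session

There is one attempt and no reset: what is moved stays moved. The work goes in short steps, Python scripts to look and compute and a tool call to move; the robot and the scene stay as the last step left them, time stands still between calls to the robot, and variables do not carry over. Pictures are saved under pics/ and viewed, at most 10 in all, crops included, and the job is handed in when it is done.

Besides the shell and the picture viewer there is one more tool, called by a JSON object that holds its "api" and its "payload", one argument or row to a line. send_rows: Moves the arm, as the interface text tells. Its arguments: {"type":"object","properties":{"targets":{"type":"string"},"grip_force":{"type":"number"}},"required":["targets"]}

```bash
mkdir -p pics; ls; cat > h.py <<'E'
import numpy as np, cv2
from workcell import env, eyes
from scipy.spatial.transform import Rotation as R
E
python3 - <<'E'
from h import *
print(env.state())
for n in("side","top"):
    f=eyes.grab_frame(n); cv2.imwrite(f"pics/{n}0.png",f["image"]); print({k:v for k,v in f.items() if k!="image"})
E
```

```text
pics
{'time_s': 0.0, 'qpos': array([-7.32804824e+01,  1.83515060e+01,  8.97064388e+01, -2.82541934e-03,
        7.20435690e+01, -1.14610992e+00]), 'qvel': array([ 0.0709755 ,  0.07745821, -0.02369068, -0.01896991,  0.04643963,
       -0.07369516]), 'effort': array([-1.27085532e-03, -4.12466490e+01, -2.31981343e+01,  7.24737416e-02,
        4.58451617e-02, -1.65470283e-04]), 'ee_pos': array([ 176.2401787 , -546.79360234,  213.12141407]), 'ee_rot': array([-1.79898453e+02,  6.55227848e-04,  1.78665016e+01]), 'force': array([-0.1809057 ,  0.44902423,  0.53523987]), 'torque': array([ 0.01672877,  0.04909664, -0.04916965]), 'gripper_force': 0.0, 'gripper_width': 91.44740377758289}
{'fovy': 54.40746557405366, 'cx': 318.5571661450511, 'cy': 201.71346617035752, 'eye': array([301.35885903, 647.10221562, 548.30621533]), 'attitude': array([  57.97795886,    0.36244522, -154.83701591])}
{'fovy': 46.45311376024305, 'cx': 324.2970480214658, 'cy': 195.70959864917498, 'eye': array([ 498.3229169 ,  -47.70246728, 1041.73142793]), 'attitude': array([  7.95836939,   1.1357662 , -89.39603188])}
```

View pics/top0.png

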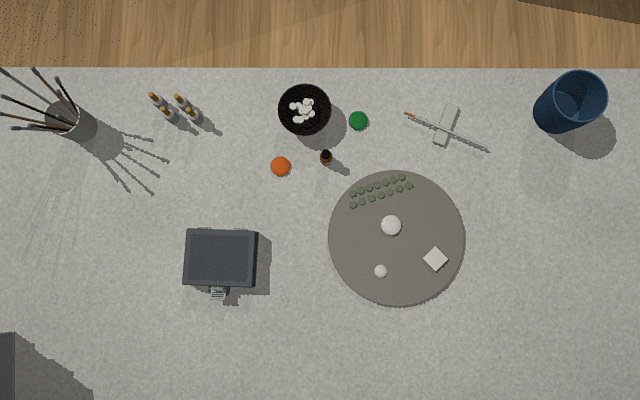

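View pics/side0.png

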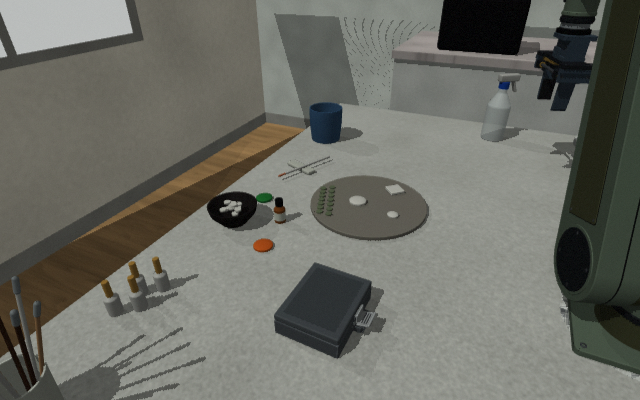

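Top view: the case is at about (220,258) with its latch at (218,292), and the bat is centred near (397,238). The brooch is at (391,225), small round at (380,271), square at (435,259), bottle at (326,157). The side view agrees, with the latch facing the robot.

```bash
cat >> h.py <<'E'
def ray(f,u,v):
    F=200/np.tan(np.radians(f["fovy"]/2))
    d=R.from_euler("xyz",f["attitude"],degrees=True).apply([(u-f["cx"])/F,-(v-f["cy"])/F,-1])
    return np.array(f["eye"]),d
def onz(f,u,v,z):
    e,d=ray(f,u,v); return e+d*(z-e[2])/d[2]
def proj(f,p):
    F=200/np.tan(np.radians(f["fovy"]/2))
    c=R.from_euler("xyz",f["attitude"],degrees=True).inv().apply(np.array(p)-f["eye"])
    return f["cx"]-F*c[0]/c[2], f["cy"]+F*c[1]/c[2]
def blobs(m,amin):
    n,l,s,c=cv2.connectedComponentsWithStats(m.astype(np.uint8)); return [(c[i],s[i],l==i) for i in range(1,n) if s[i][4]>amin]
E
python3 - <<'E'
from h import *
f=eyes.grab_frame("top"); g=eyes.grab_frame("side")
im=f["image"].astype(int); mx=im.max(2); mn=im.min(2)
x=(mn>150); x[:,:330]=0;x[:,470:]=0;x[:170]=0;x[305:]=0
for c,s,_ in blobs(x,40): print("white",c.round(1),s,onz(f,*c,17).round(1))
gi=g["image"].astype(int); y=gi.min(2)>150; y[:,:330]=0;y[:,420:]=0;y[:182]=0;y[225:]=0
for c,s,_ in blobs(y,20): print("side white",c.round(1),s,onz(g,*c,17).round(1))
m=(mx<95); m[:,:170]=0; m[:,275:]=0;m[:215]=0;m[310:]=0
for c,s,l in blobs(m,500):
    ct=cv2.findContours(l.astype(np.uint8),0,2)[0][0]; print("case",c,s,cv2.minAreaRect(ct))
crop=f["image"][215:310,170:275]; cv2.imwrite("pics/c1.png",cv2.resize(crop,None,fx=5.5,fy=5.5,interpolation=cv2.INTER_CUBIC))
cv2.imwrite("pics/s1.png",cv2.resize(g["image"][255:360,265:385],None,fx=5.5,fy=5.5,interpolation=cv2.INTER_CUBIC))
E
```

```text
white [344.  183.2] [330 170  54  47 724] [669.9 -69.4  17. ]
white [454.5 230. ] [ 407  170   63  135 2196] [ 567.9 -311.4   17. ]
white [390.4 224.3] [381 215  19  20 288] [ 579.1 -171.8   17. ]
white [434.9 258. ] [423 246  25  25 317] [ 506.8 -267.4   17. ]
white [379.9 270.4] [375 265  11  12 104] [ 478.9 -148.    17. ]
white [340.4 291.7] [330 266  32  39 563] [432.7 -62.8  17. ]
side white [393.9 188.8] [386 186  17   7  68] [ 507.9 -265.1   17. ]
side white [355.2 200.6] [350 197  12   7  58] [ 581.9 -164.8   17. ]
side white [390.9 214.2] [388 212   7   5  26] [ 480.3 -141.9   17. ]
case [220.43405558 258.52449364] [ 182  228   77   69 4246] ((220.001953125, 261.9688720703125), (73.60638427734375, 67.1814193725586), 3.5763344764709473)
```

View pics/c1.png

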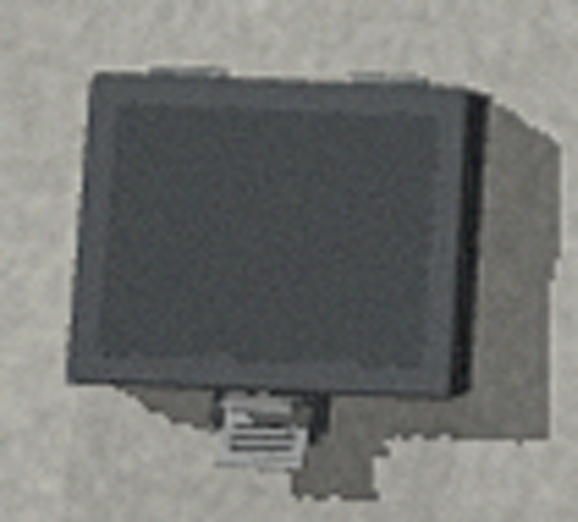

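```bash
python3 - <<'E'
from h import *
f=eyes.grab_frame("top")
px=lambda a,b:((a+.5)/5.5-.5+170,(b+.5)/5.5-.5+215)
C=np.array([onz(f,*px(*p),45)[:2] for p in [(95,73),(470,90),(450,397),(68,382)]])
tl,tr,br,bl=C
print(C.round(1),[np.linalg.norm(a-b).round(1) for a,b in((tl,tr),(tr,br),(br,bl),(bl,tl))])
c=C.mean(0); xa=(tl+tr-bl-br); ya=(tl+bl-tr-br); th1=np.arctan2(xa[1],xa[0]); th2=np.arctan2(-ya[0],ya[1]); print(c,np.degrees([th1,th2]))
th=np.mean([th1,th2]); lip=onz(f,*px(262,467),34)[:2]; print("lip px",lip)
X=np.array([np.cos(th),np.sin(th)]);print("pred lip",c-88*X, "well",c,"press",c-35*X, "lip base x rel", (lip-c)@X,(lip-c)@[-X[1],X[0]])
g=eyes.grab_frame("side")
Y=np.array([-X[1],X[0]])
for a,b in((60,75),(60,-75),(-60,75),(-60,-75)): print("side",np.round(proj(g,[*(c+a*X+b*Y),45]),1))
for u,v in[(344,203),(358,200)]: pass
for n,F in(("t",f),("s",g)): print(n,"brooch",proj(F,[579,-171.8,17]))
E
```

```text
[[565.3 268.6]
 [560.  121.2]
 [442.4 125.2]
 [446.3 272.9]] [np.float64(147.5), np.float64(117.7), np.float64(147.7), np.float64(119.1)]
[503.51827881 196.97681354] [-2.01864002 -1.79317822]
lip px [414.31018012 199.22333789]
pred lip [415.56696119 199.90353999] well [503.51827881 196.97681354] press [468.53764112 198.14085247] lip base x rel -89.23346347452357 -0.7216241486833738
side [273.2 313. ]
side [314.6 260.3]
side [338.4 339.8]
side [372.3 279.5]
t brooch (np.float64(390.44447378260406), np.float64(224.3618969982334))
s brooch (np.float64(357.18500690422053), np.float64(199.52785422271396))
```

View pics/s1.png

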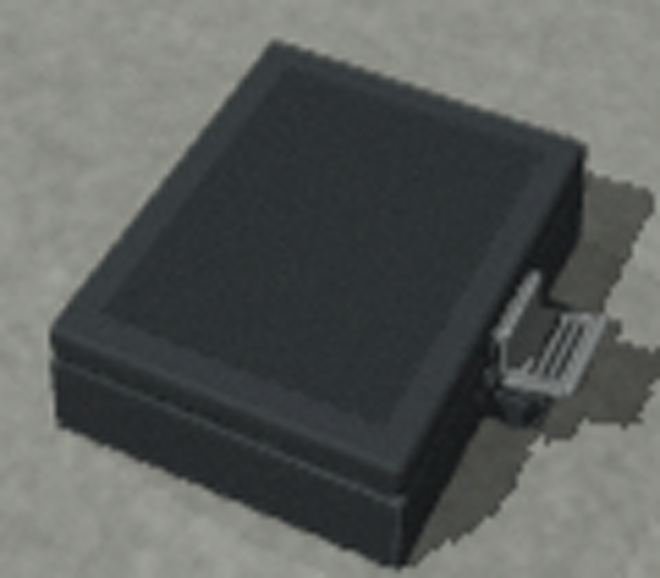

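{"api": "send_rows", "payload": {
  "targets": "0.45 -0.64 0 0 0 19.8 0;0.45 -0.64 0 0 0 19.8 0;0.45 -0.64 0 0 0 19.8 0;0.45 -0.64 0 0 0 19.8 0;0.45 -0.64 0 0 0 19.8 0;0.45 -0.64 0 0 0 19.8 0;0.45 -0.64 0 0 0 19.8 0;0.45 -0.64 0 0 0 19.8 0;0.45 -0.64 0 0 0 19.8 0;0.45 -0.64 0 0 0 19.8 0;0.45 -0.64 0 0 0 19.8 0;0.45 -0.64 0 0 0 19.8 0",
  "grip_force": 15
}}

```text
time_s: 1.3
ee_pos: [324.6, -67.9, 214.3]
ee_rot: [180.0, -0.1, -2.0]
force: [1.8, -0.1, -0.4]
gripper_width: 14.1
gripper_force: 0.0
```

```bash
cat >> h.py <<'E'
def go(x,y,z,yaw=-1.9):
    s=env.state(); Rt=R.from_euler("xyz",s["ee_rot"],degrees=True); Rg=R.from_euler("xyz",[180,0,yaw],degrees=True)
    print("t",round(s["time_s"],2),"pos",s["ee_pos"].round(1),"rot",s["ee_rot"].round(2),"F",s["force"].round(1),"w",s["gripper_width"])
    print("shift m",(Rt.inv().apply(np.array([x,y,z])-s["ee_pos"])/1000).round(4),"turn",np.degrees((Rt.inv()*Rg).as_rotvec()).round(2))
E
python3 -c "
from h import *
go(408,200,90)"
```

```text
t 1.3 pos [324.6 -67.9 214.3] rot [ 1.7997e+02 -9.0000e-02 -1.9700e+00] F [ 1.8 -0.1 -0.4] w 14.063216702766809
shift m [ 0.0739 -0.2707  0.1243] turn [ 0.03 -0.09 -0.07]
```

{"api": "send_rows", "payload": {
  "targets": "0.074 -0.27 0.144 0 0 0 0;0.074 -0.27 0.144 0 0 0 0;0.074 -0.27 0.144 0 0 0 0;0.074 -0.27 0.144 0 0 0 0;0.074 -0.27 0.144 0 0 0 0;0.074 -0.27 0.144 0 0 0 0;0.074 -0.27 0.144 0 0 0 0;0.074 -0.27 0.144 0 0 0 0;0.074 -0.27 0.144 0 0 0 0;0.074 -0.27 0.144 0 0 0 0;0.074 -0.27 0.144 0 0 0 0"
}}

```text
time_s: 2.22
ee_pos: [407.4, 197.0, 70.1]
ee_rot: [180.0, 0.0, -1.9]
force: [0.3, -0.5, 0.4]
gripper_width: 0.6
gripper_force: 0.0
```

```bash
python3 - <<'E'
from h import *
go(408,200,40)
s=env.state()
for n in("top","side"):
    f=eyes.grab_frame(n); im=f["image"]; u,v=proj(f,s["ee_pos"]); print(n,u,v)
    u,v=int(u),int(v); c=im[v-45:v+45,u-60:u+60]; cv2.imwrite(f"pics/tip_{n}.png",cv2.resize(c,None,fx=5,fy=5,interpolation=cv2.INTER_CUBIC)); print(u-60,v-45)
a=cv2.imread("pics/tip_top.png");b=cv2.imread("pics/tip_side.png"); cv2.imwrite("pics/tip.png",cv2.resize(np.hstack([a,b]),(800,300)))
cv2.imwrite("pics/tipv.png",cv2.resize(np.vstack([a,b])[:, :],(400,600)))
E
```

```text
t 2.22 pos [407.4 197.   70.1] rot [ 1.7997e+02  2.0000e-02 -1.9300e+00] F [ 0.3 -0.5  0.4] w 0.640944346664363
shift m [ 0.0005 -0.003   0.0301] turn [ 0.03  0.02 -0.03]
top 213.79917336378978 304.4142877700988
153 259
side 378.69886238487555 302.53600823662015
318 257
```

View pics/tip_side.png

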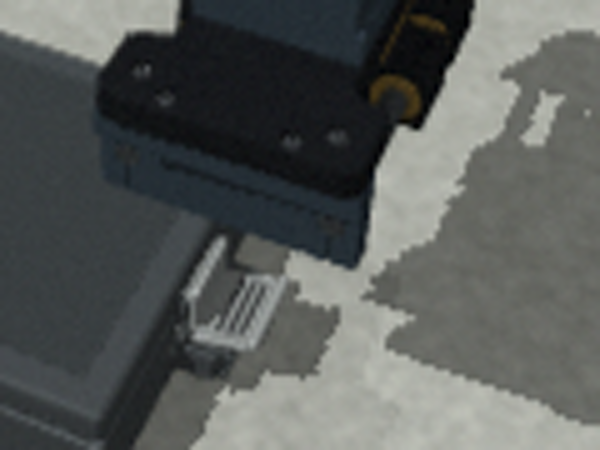

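The side picture shows the gripper body hiding the fingers. The latch pad is visible at crop (240,310), clear of the tool and just below it, so I'll press.

{"api": "send_rows", "payload": {
  "targets": "0 -0.003 0.01 0 0 0 0;0 -0.003 0.02 0 0 0 0;0 -0.003 0.03 0 0 0 0;0 -0.003 0.033 0 0 0 0;0 -0.003 0.035 0 0 0 0;0 -0.003 0.037 0 0 0 0;0 -0.003 0.038 0 0 0 0;0 -0.003 0.039 0 0 0 0;0 -0.003 0.04 0 0 0 0;0 -0.003 0.04 0 0 0 0;0 -0.003 0.04 0 0 0 0"
}}

```text
time_s: 3.23
ee_pos: [408.1, 200.7, 30.1]
ee_rot: [-180.0, -0.0, -1.9]
force: [-0.6, 0.2, 2.1]
gripper_width: 0.4
gripper_force: 1.1
```

In contact at 2.1 N, so I'll go on in small steps.

{"api": "send_rows", "payload": {
  "targets": "0 0 0.0005 0 0 0 0;0 0 0.001 0 0 0 0;0 0 0.001 0 0 0 0;0 0 0.0015 0 0 0 0;0 0 0.0015 0 0 0 0;0 0 0.002 0 0 0 0;0 0 0.002 0 0 0 0;0 0 0.002 0 0 0 0"
}}

```text
time_s: 3.9
ee_pos: [407.7, 200.6, 28.0]
ee_rot: [180.0, 0.0, -1.9]
force: [-2.3, -0.7, 5.0]
gripper_width: 1.0
gripper_force: 2.4
```

```bash
python3 - <<'E'
from h import *
go(408,200,60)
f=eyes.grab_frame("top"); cv2.imwrite("pics/top1.png",f["image"][140:330,130:450])
a=cv2.imread("pics/top0.png")[140:330,130:450]
d=cv2.absdiff(a,f["image"][140:330,130:450]).max(2)>40
print([(c.round(),s[:5]) for c,s,_ in blobs(d,100)])
E
```

```text
t 3.9 pos [407.7 200.6  28. ] rot [ 1.80e+02  1.00e-02 -1.94e+00] F [-2.3 -0.7  5. ] w 1.0478411977467619
shift m [ 0.0003  0.0006 -0.032 ] turn [ 0.    0.01 -0.04]
[(array([ 84., 153.]), array([   0,   74,  180,  116, 7629], dtype=int32)), (array([ 89., 123.]), array([  61,   93,   64,   54, 2191], dtype=int32))]
```

{"api": "send_rows", "payload": {
  "targets": "0 0 0 0 0 0 0;0 0 0 0 0 0 0;0 0 0 0 0 0 0;0 0 0 0 0 0 0;0 0 0 0 0 0 0;0 0 0 0 0 0 0;0 0 0 0 0 0 0;0 0 0 0 0 0 0"
}}

```text
time_s: 4.62
ee_pos: [407.7, 200.6, 28.0]
ee_rot: [-180.0, 0.0, -1.9]
force: [-3.3, -0.2, 6.4]
gripper_width: 0.3
gripper_force: 2.5
```

```bash
python3 - <<'E'
from h import *
f=eyes.grab_frame("top"); cv2.imwrite("pics/top2.png",cv2.resize(f["image"][170:330,120:420],None,fx=2.6,fy=2.6))
E
```

```text
(no output)
```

View pics/top2.png

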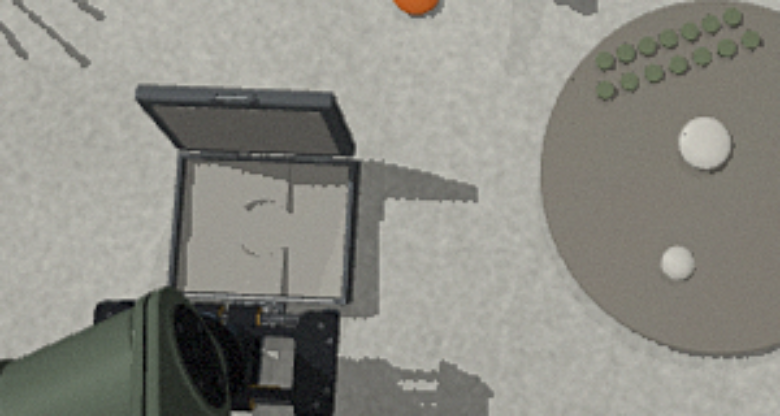

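The lid is open: the picture shows the liner with the well near crop (265,228) and the lid leaning back. I'll retreat up and go over to the brooch.

{"api": "send_rows", "payload": {
  "targets": "0 0 -0.04 0 0 0 0;0 0 -0.08 0 0 0 0;0 0 -0.12 0 0 0 30;0.02 0.04 -0.12 0 0 0 80;0.04 0.08 -0.12 0 0 0 80;0.06 0.12 -0.12 0 0 0 80;0.08 0.16 -0.12 0 0 0 80;0.1 0.2 -0.12 0 0 0 80;0.12 0.24 -0.12 0 0 0 80;0.14 0.28 -0.12 0 0 0 80;0.16 0.32 -0.12 0 0 0 80;0.183 0.366 -0.12 0 0 0 80"
}}

```text
time_s: 5.67
ee_pos: [565.0, -142.9, 147.5]
ee_rot: [180.0, -0.1, -2.0]
force: [1.0, 0.2, -0.0]
gripper_width: 64.5
gripper_force: 0.0
```

```bash
python3 - <<'E'
from h import *
go(579,-172,60)
f=eyes.grab_frame("top"); cv2.imwrite("pics/top3.png",f["image"])
g=eyes.grab_frame("side"); cv2.imwrite("pics/side3.png",g["image"])
a=cv2.resize(f["image"][225:290,180:260],None,fx=5,fy=5,interpolation=cv2.INTER_CUBIC)
b=cv2.resize(g["image"][250:350,265:385],(400,333),interpolation=cv2.INTER_CUBIC)
cv2.imwrite("pics/well3.png",np.hstack([a,cv2.copyMakeBorder(b[:325],0,0,0,0,0)]))
s=env.state(); print(proj(f,s["ee_pos"]),proj(g,s["ee_pos"]))
E
```

```text
t 5.67 pos [ 565.  -142.9  147.5] rot [ 1.7996e+02 -6.0000e-02 -1.9600e+00] F [ 1.   0.2 -0. ] w 64.51724036053903
shift m [0.0148 0.0285 0.0876] turn [ 0.04 -0.06 -0.06]
(np.float64(385.2736557118094), np.float64(225.1965655773171)) (np.float64(360.7122165243299), np.float64(158.81492714434194))
```

View pics/well3.png

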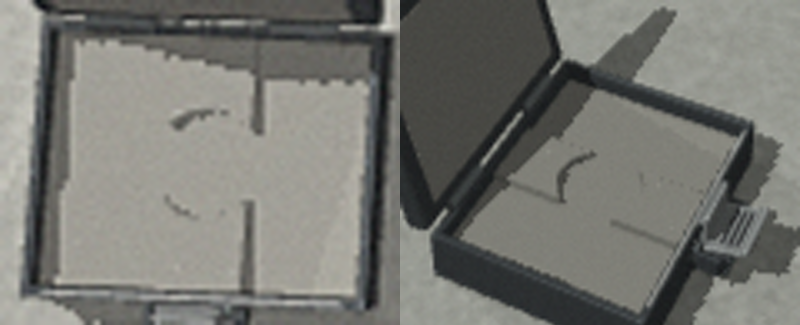

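The open case shows liner blocks at front and back with clear slots at the sides. I'll squeeze-centre the brooch crosswise first, which also checks the camera against the arm.

{"api": "send_rows", "payload": {
  "targets": "0.016 0.0265 0 0 0 -90 75;0.016 0.0265 0 0 0 -90 75;0.016 0.0265 0.02 0 0 -90 75;0.016 0.0265 0.04 0 0 -90 75;0.016 0.0265 0.06 0 0 -90 75;0.016 0.0265 0.08 0 0 -90 75;0.016 0.0265 0.09 0 0 -90 75;0.016 0.0265 0.09 0 0 -90 75;0.016 0.0265 0.09 0 0 -90 75;0.016 0.0265 0.09 0 0 -90 75;0.016 0.0265 0.09 0 0 -90 75;0.016 0.0265 0.09 0 0 -90 75"
}}

```text
time_s: 6.77
ee_pos: [579.2, -166.7, 57.5]
ee_rot: [180.0, 0.0, 84.4]
force: [1.0, 0.6, -0.6]
gripper_width: 68.3
gripper_force: 0.0
```

{"api": "send_rows", "payload": {
  "targets": "0 0 0 0 0 -5 75;0 0 0 0 0 -5 75"
}}

```text
time_s: 6.93
ee_pos: [579.1, -166.8, 57.6]
ee_rot: [-180.0, 0.0, 89.1]
force: [-1.0, -0.5, -0.0]
gripper_width: 68.4
gripper_force: 0.0
```

```bash
python3 - <<'E'
from h import *
go(580,-170,14,88.1)
g=eyes.grab_frame("side"); s=env.state(); u,v=proj(g,s["ee_pos"]); print(u,v); u,v=int(u),int(v)
cv2.imwrite("pics/br.png",cv2.resize(g["image"][v-40:v+50,u-60:u+60],None,fx=5,fy=5,interpolation=cv2.INTER_CUBIC)); print(u-60,v-40)
E
```

```text
t 6.93 pos [ 579.1 -166.8   57.6] rot [-1.800e+02  1.000e-02  8.912e+01] F [-1.  -0.5 -0. ] w 68.4416211717498
shift m [-0.0032  0.0009  0.0436] turn [-0.    0.01  1.02]
357.1918687610536 186.7921167385729
297 146
```

View pics/br.png

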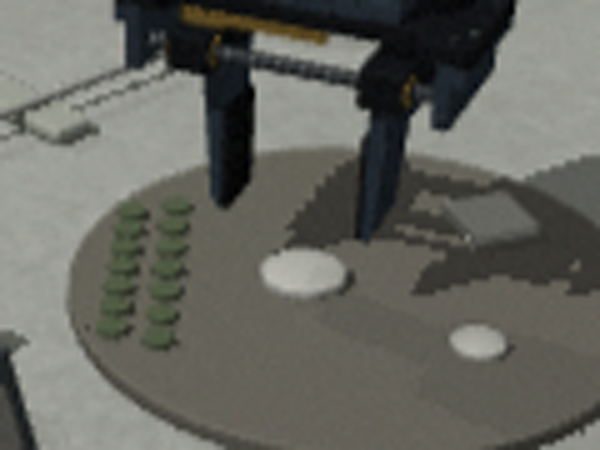

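The fingers straddle the brooch in the picture (brooch at crop (304,272), tips at (222,205) and (370,240)), clear of the sage pieces. I'll descend and squeeze gently.

{"api": "send_rows", "payload": {
  "targets": "-0.002 0 0.015 0 0 1 75;-0.002 0 0.03 0 0 1 75;-0.002 0 0.038 0 0 1 75;-0.002 0 0.042 0 0 1 75;-0.002 0 0.0435 0 0 1 75;-0.002 0 0.0435 0 0 1 60;-0.002 0 0.0435 0 0 1 55;-0.002 0 0.0435 0 0 1 45;-0.002 0 0.0435 0 0 1 45;-0.002 0 0.0435 0 0 1 45;-0.002 0 0.0435 0 0 1 45",
  "grip_force": 5
}}

```text
time_s: 7.9
ee_pos: [579.5, -169.5, 15.0]
ee_rot: [179.9, 0.0, 88.0]
force: [-0.2, -0.1, 2.6]
gripper_width: 43.7
gripper_force: 5.0
```

```bash
python3 - <<'E'
from h import *
go(580,-170,14,88.1)
E
```

```text
t 7.9 pos [ 579.5 -169.5   15. ] rot [1.7994e+02 2.0000e-02 8.8000e+01] F [-0.2 -0.1  2.6] w 43.67716378890254
shift m [-0.0005  0.0005  0.001 ] turn [ 0.06  0.02 -0.1 ]
```

{"api": "send_rows", "payload": {
  "targets": "0 0 0 0 0 0 65;0 0 0 0 0 0 70;0 0 0 0 0 0 75;0 0 -0.02 0 0 0 75;0 0 -0.035 0 0 0 75;0 0 -0.035 0 0 90 75;0 0 -0.035 0 0 90 75;0 0 -0.035 0 0 90 75;0 0 -0.035 0 0 90 75;0 0 -0.035 0 0 90 75;0 0 -0.035 0 0 90 75;0 0 -0.035 0 0 90 75"
}}

```text
time_s: 8.9
ee_pos: [579.0, -169.3, 49.3]
ee_rot: [-180.0, 0.0, 37.5]
force: [-0.2, 0.1, 0.5]
gripper_width: 68.5
gripper_force: 0.0
```

{"api": "send_rows", "payload": {
  "targets": "0 0 0 0 0 41 75;0 0 0 0 0 41 75;0 0 0 0 0 41 75;0 0 0 0 0 41 75;0 0 0 0 0 41 75;0 0 0 0 0 41 75;0 0 0 0 0 41 75"
}}

```text
time_s: 9.48
ee_pos: [579.0, -169.3, 49.3]
ee_rot: [-180.0, 0.0, -3.2]
force: [-0.2, 0.0, 0.2]
gripper_width: 68.2
gripper_force: 0.0
```

```bash
python3 - <<'E'
from h import *
go(579.5,-169.5,14)
E
```

```text
t 9.48 pos [ 579.  -169.3   49.3] rot [-1.80e+02  2.00e-02 -3.21e+00] F [-0.2  0.   0.2] w 68.15297271358861
shift m [0.0005 0.0002 0.0353] turn [-0.    0.02 -1.31]
```

{"api": "send_rows", "payload": {
  "targets": "0.0005 0 0.015 0 0 -1.3 75;0.0005 0 0.028 0 0 -1.3 75;0.0005 0 0.033 0 0 -1.3 75;0.0005 0 0.035 0 0 -1.3 75;0.0005 0 0.035 0 0 -1.3 60;0.0005 0 0.035 0 0 -1.3 50;0.0005 0 0.035 0 0 -1.3 45;0.0005 0 0.035 0 0 -1.3 45;0.0005 0 0.035 0 0 -1.3 45;0.0005 0 0.035 0 0 -1.3 45"
}}

```text
time_s: 10.32
ee_pos: [580.1, -169.6, 15.1]
ee_rot: [180.0, -0.1, -1.8]
force: [-0.2, -1.0, 1.9]
gripper_width: 43.1
gripper_force: 5.0
```

{"api": "send_rows", "payload": {
  "targets": "0 0 0 0 0 0 65;0 0 0 0 0 0 70;0 0 0 0 0 0 75;0 0 -0.02 0 0 0 75;0 0 -0.05 0 0 0 75;-0.04 0 -0.08 0 0 0 75;-0.08 0 -0.1 0 0 0 75;-0.12 0 -0.1 0 0 0 75;-0.16 0 -0.1 0 0 0 75;-0.19 0 -0.1 0 0 0 75;-0.19 0 -0.1 0 0 0 75"
}}

```text
time_s: 11.23
ee_pos: [381.4, -161.1, 113.6]
ee_rot: [-179.9, 0.5, -1.9]
force: [-0.2, 1.0, -0.8]
gripper_width: 68.6
gripper_force: 0.0
```

```bash
python3 - <<'E'
from h import *
go(579.5,-169.5,14)
f=eyes.grab_frame("top"); g=eyes.grab_frame("side")
cv2.imwrite("pics/top4.png",f["image"]);cv2.imwrite("pics/side4.png",g["image"])
def cen(F,box,thr):
    x0,y0,x1,y1=box; m=F["image"][y0:y1,x0:x1].min(2)>thr
    for c,s,_ in blobs(m,20): print(c+[x0,y0],s)
for thr in(130,150,170): cen(f,(375,208,408,242),thr)
for z in (16,18): print("expect",proj(f,[579.3,-169.4,z]))
for thr in(130,150): cen(g,(342,188,372,212),thr)
for z in (16,18): print("expect side",proj(g,[579.3,-169.4,z]))
E
```

```text
t 11.23 pos [ 381.4 -161.1  113.6] rot [-179.85    0.48   -1.9 ] F [-0.2  1.  -0.8] w 68.62084391126304
shift m [0.1991 0.0021 0.0979] turn [-0.15  0.48 -0.  ]
[389.23248408 223.8343949 ] [  5   6  20  20 314]
[389.11904762 223.96258503] [  5   7  19  19 294]
[387.90222222 223.19111111] [  5   7  17  18 225]
expect (np.float64(389.2933365670051), np.float64(224.25102339747374))
expect (np.float64(389.40117190914907), np.float64(224.18010297243563))
[356.16239316 200.22222222] [  7   8  16   9 117]
[355.92473118 200.43010753] [ 7  9 15  8 93]
expect side (np.float64(356.7349960571384), np.float64(200.27318608711104))
expect side (np.float64(356.77029030339196), np.float64(199.6168981835978))
```

```bash
python3 - <<'E'
from h import *
from scipy.optimize import least_squares
f=eyes.grab_frame("top"); g=eyes.grab_frame("side")
px=lambda a,b,s,o:np.array([(a+.5)/s-.5+o[0],(b+.5)/s-.5+o[1]])
T=[px(*p,5.5,(170,215)) for p in [(95,73),(470,90),(450,397),(68,382)]]
S=[px(*p,5.5,(265,255)) for p in [(52,330),(275,42),(585,148),(402,482)]]
K=[(60,75),(60,-75),(-60,-75),(-60,75)]
def res(p,vt=1,vs=1,z=None):
    c,s=np.cos(p[2]),np.sin(p[2]); zz=p[3] if z is None else z
    r=[]
    for (a,b),t,q in zip(K,T,S):
        w=[p[0]+c*a-s*b,p[1]+s*a+c*b,zz]
        if vt:r+=list(proj(f,w)-t)
        if vs:r+=list(proj(g,w)-q)
    return np.array(r)
for kw in({}, {"z":45},{"vs":0,"z":45},{"vt":0,"z":45},{"vs":0,"z":43},{"vt":0,"z":43}):
    o=least_squares(res,[503,197,0,45],kwargs=kw); print(kw,o.x.round(3),np.abs(o.fun).max().round(2), res(o.x,**kw).reshape(-1,2).mean(0).round(2))
# auto edges of open rim in the top picture, cast at z=30
m=f["image"].max(2)<110; m[:,:175]=0;m[:,265:]=0;m[:225]=0;m[295:]=0
for v in(245,250,255,260,265,270):
    r=np.where(m[v])[0]; print(v,r.min(),r.max(),[x for x in r][:6],[x for x in r][-8:], onz(f,r.min()-.5,v,30)[1].round(1),onz(f,r.max()+.5,v,30)[1].round(1))
for u in(195,200,205,210,235,245):
    r=np.where(m[:,u])[0]; print(u,r)
E
```

```text
{} [ 5.03708e+02  1.97808e+02 -3.40000e-02  4.07130e+01] 1.0 [ 0.06 -0.  ]
{'z': 45} [ 5.03036e+02  1.98916e+02 -3.30000e-02  4.50000e+01] 1.52 [-0.4  -0.45]
{'vs': 0, 'z': 45} [ 5.03558e+02  1.96990e+02 -3.30000e-02  4.50000e+01] 0.63 [-0.   -0.01]
{'vt': 0, 'z': 45} [ 5.02247e+02  2.01062e+02 -3.40000e-02  4.50000e+01] 1.43 [ 0.01 -0.14]
{'vs': 0, 'z': 43} [ 5.03563e+02  1.97480e+02 -3.30000e-02  4.50000e+01] 0.56 [-0.   -0.01]
{'vt': 0, 'z': 43} [ 5.02997e+02  1.99416e+02 -3.40000e-02  4.50000e+01] 1.23 [ 0.01 -0.1 ]
245 187 261 [np.int64(187), np.int64(188), np.int64(189), np.int64(190), np.int64(191), np.int64(192)] [np.int64(193), np.int64(231), np.int64(232), np.int64(254), np.int64(255), np.int64(256), np.int64(257), np.int64(261)] 272.2 108.8
250 187 264 [np.int64(187), np.int64(188), np.int64(189), np.int64(190), np.int64(191), np.int64(192)] [np.int64(232), np.int64(254), np.int64(255), np.int64(256), np.int64(257), np.int64(260), np.int64(262), np.int64(264)] 271.7 101.9
255 187 264 [np.int64(187), np.int64(188), np.int64(189), np.int64(190), np.int64(191), np.int64(192)]
[... 607 characters left out ...]
70 185 264 [np.int64(185), np.int64(186), np.int64(187), np.int64(188), np.int64(189), np.int64(190)] [np.int64(252), np.int64(253), np.int64(254), np.int64(255), np.int64(256), np.int64(262), np.int64(263), np.int64(264)] 273.8 100.7
195 [225 226 227 229 230 231 232 282 284 285 286 287]
200 [225 226 227 228 229 230 231 232 233 282 284 285 286 287 288 289]
205 [225 226 227 228 229 230 231 232 233 282 285 286 287 288 289]
210 [225 226 227 228 229 230 231 232 233 234 283 285 286 287 289 290 291 292]
235 [225 226 227 228 229 230 231 232 233 234 235 236 237 238 239 240 284 286
 287 289 290 291 292 294]
245 [225 226 227 228 229 230 231 232 233 234 235 236 237 238 239 240 241 284
 287 288 289 290]
```

{"api": "send_rows", "payload": {
  "targets": "0.04 0 0 0 0 0 75;0.08 0 0 0 0 0 75;0.12 0.001 0 0 0 0 75;0.16 0.002 0.01 0 0 0 75;0.199 0.002 0.03 0 0 0 75;0.199 0.002 0.05 0 0 0 75;0.199 0.002 0.06 0 0 0 75;0.199 0.002 0.06 0 0 0 75;0.199 0.002 0.06 0 0 0 75"
}}

```text
time_s: 12.18
ee_pos: [587.9, -171.3, 53.7]
ee_rot: [-180.0, 0.1, -1.8]
force: [-0.7, 0.3, -0.4]
gripper_width: 68.8
gripper_force: 0.0
```

```bash
python3 -c "
from h import *
go(579.5,-169.5,14.5)"
```

```text
t 12.18 pos [ 587.9 -171.3   53.7] rot [-1.7997e+02  1.4000e-01 -1.8200e+00] F [-0.7  0.3 -0.4] w 68.81389380663457
shift m [-0.0084 -0.0016  0.0392] turn [-0.03  0.14  0.08]
```

{"api": "send_rows", "payload": {
  "targets": "-0.0084 -0.0016 0.01 0 0 0 75;-0.0084 -0.0016 0.025 0 0 0 75;-0.0084 -0.0016 0.035 0 0 0 75;-0.0084 -0.0016 0.039 0 0 0 75;-0.0084 -0.0016 0.039 0 0 0 60;-0.0084 -0.0016 0.039 0 0 0 50;-0.0084 -0.0016 0.039 0 0 0 44;-0.0084 -0.0016 0.039 0 0 0 40;-0.0084 -0.0016 0.039 0 0 0 40;-0.0084 -0.0016 0.039 0 0 0 40",
  "grip_force": 12
}}

```text
time_s: 13.02
ee_pos: [580.9, -170.0, 16.2]
ee_rot: [180.0, -0.1, -1.8]
force: [0.6, -0.4, 3.9]
gripper_width: 42.1
gripper_force: 12.0
```

Width under 44 with upward force means I am on the dome's slope; open, go lower and grip again.

{"api": "send_rows", "payload": {
  "targets": "0 0 0 0 0 0 55;0 0 0 0 0 0 60;0 0 0 0 0 0 60;0 0 0.0005 0 0 0 60;0 0 0.001 0 0 0 60;0 0 0.0015 0 0 0 60;0 0 0.0018 0 0 0 60;0 0 0.0018 0 0 0 60;0 0 0.0018 0 0 0 60",
  "grip_force": 6
}}

```text
time_s: 13.77
ee_pos: [580.3, -169.8, 13.6]
ee_rot: [180.0, 0.0, -1.8]
force: [-1.1, -0.9, -0.7]
gripper_width: 54.8
gripper_force: 0.0
```

```bash
python3 -c "
from h import *
go(579.5,-169.5,12.5)"
```

```text
t 13.77 pos [ 580.3 -169.8   13.6] rot [179.99   0.    -1.82] F [-1.1 -0.9 -0.7] w 54.79332168546538
shift m [-0.0008 -0.0003  0.0011] turn [0.01 0.   0.08]
```

{"api": "send_rows", "payload": {
  "targets": "-0.0008 0 0.0005 0 0 0 60;-0.0008 0 0.0005 0 0 0 50;-0.0008 0 0.0005 0 0 0 45;-0.0008 0 0.0005 0 0 0 40;-0.0008 0 0.0005 0 0 0 40;-0.0008 0 0.0005 0 0 0 40;-0.0008 0 0.0005 0 0 0 40;-0.0008 0 0.0005 0 0 0 40",
  "grip_force": 8
}}

```text
time_s: 14.43
ee_pos: [579.4, -169.8, 13.1]
ee_rot: [180.0, 0.0, -1.8]
force: [-0.2, -0.7, -0.5]
gripper_width: 43.0
gripper_force: 8.0
```

{"api": "send_rows", "payload": {
  "targets": "0 0 0 0 0 0 40;0 0 0 0 0 0 40;0 0 -0.005 0 0 0 40;0 0 -0.015 0 0 0 40;0 0 -0.035 0 0 0 40;0 0 -0.065 0 0 0 40;0 0 -0.1 0 0 0 40;0 0 -0.1 0 0 0 40",
  "grip_force": 15
}}

```text
time_s: 15.1
ee_pos: [584.0, -171.1, 121.2]
ee_rot: [179.8, -0.8, -1.8]
force: [1.8, -0.6, 0.6]
gripper_width: 43.3
gripper_force: 15.0
```

```bash
python3 - <<'E'
from h import *
go(503.3,197.6,60)
g=eyes.grab_frame("side"); s=env.state(); u,v=map(int,proj(g,s["ee_pos"]))
cv2.imwrite("pics/lift.png",cv2.resize(g["image"][v-50:v+60,u-70:u+70],None,fx=5,fy=5,interpolation=cv2.INTER_CUBIC)); print(u-70,v-50)
f=eyes.grab_frame("top"); x=f["image"][208:242,375:408].min(2)>150; print(x.sum()); cv2.imwrite("pics/top5.png",f["image"])
y=g["image"].min(2)>135; y[:,:330]=0;y[:,420:]=0;y[:150]=0;y[225:]=0
for c,s,_ in blobs(y,15): print("side white",c.round(1),s)
E
```

```text
t 15.1 pos [ 584.  -171.1  121.2] rot [179.77  -0.81  -1.82] F [ 1.8 -0.6  0.6] w 43.325590362551154
shift m [-0.0932 -0.3662  0.0585] turn [ 0.23 -0.81  0.08]
287 114
0
side white [376.3 163.2] [ 330  150   90   31 1864]
side white [391.8 213.8] [387 211  11   7  50]
```

{"api": "send_rows", "payload": {
  "targets": "-0.03 -0.03 0 0 0 0 40;-0.06 -0.06 0 0 0 0 40;-0.085 -0.09 0 0 0 0 40;-0.093 -0.13 0 0 0 0 40;-0.093 -0.17 0 0 0 0 40;-0.093 -0.21 0 0 0 0 40;-0.093 -0.25 0 0 0 0 40;-0.093 -0.29 0 0 0 0 40;-0.093 -0.33 0.01 0 0 0 40;-0.093 -0.366 0.03 0 0 0 40;-0.093 -0.366 0.05 0 0 0 40;-0.093 -0.366 0.05 0 0 0 40"
}}

```text
time_s: 16.2
ee_pos: [494.3, 199.6, 58.7]
ee_rot: [179.8, 0.5, -1.6]
force: [-1.0, -0.3, -0.9]
gripper_width: 42.7
gripper_force: 15.0
```

{"api": "send_rows", "payload": {
  "targets": "0 0 0 0 0 0 40;0 0 0 0 0 0 40;0 0 0 0 0 0 40"
}}

```text
time_s: 16.45
ee_pos: [498.8, 198.2, 64.1]
ee_rot: [-180.0, -0.1, -1.9]
force: [-0.0, 0.5, -0.4]
gripper_width: 42.7
gripper_force: 15.0
```

```bash
python3 - <<'E'
from h import *
go(503.3,197.6,30)
g=eyes.grab_frame("side"); s=env.state(); u,v=map(int,proj(g,s["ee_pos"]))
cv2.imwrite("pics/place.png",cv2.resize(g["image"][v-60:v+50,u-70:u+70],None,fx=5,fy=5,interpolation=cv2.INTER_CUBIC)); print(u-70,v-60)
E
```

```text
t 16.45 pos [498.8 198.2  64.1] rot [-1.7998e+02 -8.0000e-02 -1.9200e+00] F [-0.   0.5 -0.4] w 42.675059016380125
shift m [0.0045 0.0004 0.0341] turn [-0.02 -0.08 -0.02]
257 228
```

{"api": "send_rows", "payload": {
  "targets": "0.0045 0.0004 0.01 0 0 0 40;0.0045 0.0004 0.022 0 0 0 40;0.0045 0.0004 0.032 0 0 0 40;0.0045 0.0004 0.037 0 0 0 40;0.0045 0.0004 0.037 0 0 0 40;0.0045 0.0004 0.037 0 0 0 40;0.0045 0.0004 0.037 0 0 0 40;0.0045 0.0004 0.037 0 0 0 40"
}}

```text
time_s: 17.17
ee_pos: [503.0, 198.6, 26.6]
ee_rot: [-180.0, -0.1, -1.8]
force: [-0.4, -0.5, -0.5]
gripper_width: 42.9
gripper_force: 15.0
```

```bash
python3 - <<'E'
from h import *
go(503.3,197.6,22)
E
```

```text
t 17.17 pos [503.  198.6  26.6] rot [-1.7998e+02 -5.0000e-02 -1.8200e+00] F [-0.4 -0.5 -0.5] w 42.87397220019393
shift m [0.0003 0.001  0.0046] turn [-0.02 -0.05  0.08]
```

{"api": "send_rows", "payload": {
  "targets": "0.0003 0.0006 0.001 0 0 0 40;0.0003 0.0006 0.002 0 0 0 40;0.0003 0.0006 0.003 0 0 0 40;0.0003 0.0006 0.003 0 0 0 40;0.0003 0.0006 0.003 0 0 0 40"
}}

```text
time_s: 17.58
ee_pos: [503.1, 197.9, 23.4]
ee_rot: [-180.0, -0.0, -1.8]
force: [0.3, -0.3, 1.5]
gripper_width: 42.6
gripper_force: 16.5
```

{"api": "send_rows", "payload": {
  "targets": "0 0 0.0005 0 0 0 40;0 0 0.001 0 0 0 40;0 0 0.0015 0 0 0 40;0 0 0.002 0 0 0 40;0 0 0.002 0 0 0 40;0 0 0.002 0 0 0 40"
}}

```text
time_s: 18.08
ee_pos: [503.4, 197.9, 21.6]
ee_rot: [-180.0, -0.1, -1.8]
force: [-0.4, -0.8, 6.7]
gripper_width: 43.2
gripper_force: 16.4
```

{"api": "send_rows", "payload": {
  "targets": "0 0 0 0 0 0 52;0 0 0 0 0 0 56;0 0 -0.001 0 0 0 58;0 0 -0.005 0 0 0 60;0 0 -0.03 0 0 0 60;0 0 -0.07 0 0 0 60;-0.03 0 -0.1 0 0 0 60;-0.07 0 -0.1 0 0 0 60;-0.11 0 -0.1 0 0 0 60;-0.13 0.03 -0.1 0 0 0 60;-0.13 0.04 -0.1 0 0 0 60",
  "grip_force": 3
}}

```text
time_s: 19.0
ee_pos: [365.6, 159.8, 120.7]
ee_rot: [179.8, 0.3, -1.7]
force: [-0.6, 0.9, 0.7]
gripper_width: 54.4
gripper_force: 0.0
```

```bash
python3 - <<'E'
from h import *
go(503.3,197.6,22)
f=eyes.grab_frame("top"); g=eyes.grab_frame("side")
cv2.imwrite("pics/top6.png",f["image"]);cv2.imwrite("pics/side6.png",g["image"])
for F,p in((f,"t"),(g,"s")):
  u,v=proj(F,[503.3,197.6,25]); print(p,u,v)
u,v=map(int,proj(f,[503,197.6,25])); a=cv2.resize(f["image"][v-32:v+33,u-40:u+40],None,fx=5,fy=5,interpolation=cv2.INTER_CUBIC)
u,v=map(int,proj(g,[503,197.6,25])); b=cv2.resize(g["image"][v-32:v+33,u-40:u+40],None,fx=5,fy=5,interpolation=cv2.INTER_CUBIC)
cv2.imwrite("pics/seat6.png",np.hstack([a,b]))
E
```

```text
t 19.0 pos [365.6 159.8 120.7] rot [179.84   0.3   -1.65] F [-0.6  0.9  0.7] w 54.42158258509232
shift m [ 0.1371 -0.042   0.0979] turn [0.17 0.3  0.25]
t 220.72737793992303 257.3473129071042
s 325.0825689396294 303.78642817255064
```

View pics/seat6.png

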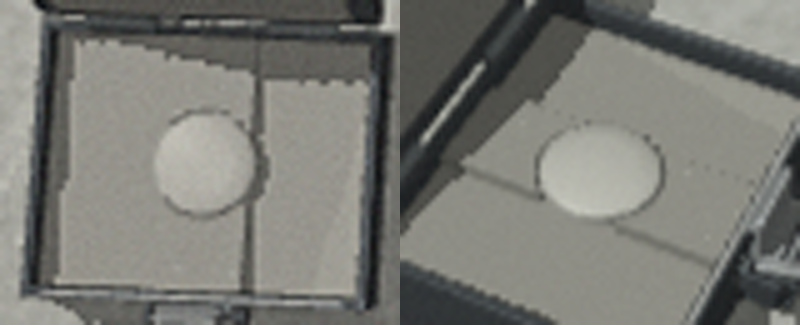

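The brooch sits in the well, ringed by an even dark gap in both views (crop centres (206,163) and (600,170)). I'll check its height by feeling the dome top with closed fingers, expected at z 29.

{"api": "send_rows", "payload": {
  "targets": "0.04 -0.01 0 0 0 0 20;0.08 -0.02 0 0 0 0 0;0.11 -0.03 0 0 0 0 0;0.13 -0.04 0.01 0 0 0 0;0.13 -0.04 0.03 0 0 0 0;0.13 -0.04 0.05 0 0 0 0;0.13 -0.04 0.07 0 0 0 0;0.13 -0.04 0.08 0 0 0 0;0.13 -0.04 0.08 0 0 0 0;0.13 -0.04 0.08 0 0 0 0"
}}

```text
time_s: 19.93
ee_pos: [503.7, 198.1, 40.9]
ee_rot: [180.0, 0.0, -1.8]
force: [-0.2, 0.5, 0.3]
gripper_width: 0.5
gripper_force: 0.0
```

```bash
python3 -c "
from h import *
go(503.3,197.8,30)"
```

```text
t 19.93 pos [503.7 198.1  40.9] rot [180.     0.    -1.85] F [-0.2  0.5  0.3] w 0.5147529854110999
shift m [-0.0004  0.0003  0.0109] turn [0.   0.   0.05]
```

{"api": "send_rows", "payload": {
  "targets": "0 0 0.004 0 0 0 0;0 0 0.007 0 0 0 0;0 0 0.009 0 0 0 0;0 0 0.01 0 0 0 0;0 0 0.0105 0 0 0 0;0 0 0.0105 0 0 0 0"
}}

```text
time_s: 20.43
ee_pos: [503.0, 197.9, 30.8]
ee_rot: [-180.0, -0.0, -1.8]
force: [-0.4, 0.4, 0.6]
gripper_width: 0.5
gripper_force: 0.0
```

{"api": "send_rows", "payload": {
  "targets": "0 0 0.0005 0 0 0 0;0 0 0.001 0 0 0 0;0 0 0.001 0 0 0 0;0 0 0.001 0 0 0 0"
}}

```text
time_s: 20.77
ee_pos: [502.9, 197.9, 29.6]
ee_rot: [180.0, -0.0, -1.8]
force: [-0.3, -0.2, -0.1]
gripper_width: 0.7
gripper_force: 0.0
```

{"api": "send_rows", "payload": {
  "targets": "0 0 0.0005 0 0 0 0;0 0 0.001 0 0 0 0;0 0 0.001 0 0 0 0;0 0 0.001 0 0 0 0"
}}

```text
time_s: 21.1
ee_pos: [503.0, 197.9, 29.1]
ee_rot: [-180.0, -0.0, -1.8]
force: [-1.1, -0.1, 5.4]
gripper_width: 0.4
gripper_force: 2.5
```

Contact at z about 29.2, so it is fully seated. Now up, over and behind the open lid.

{"api": "send_rows", "payload": {
  "targets": "0 0 -0.03 0 0 0 0;0 0 -0.07 0 0 0 0;0 0 -0.11 0 0 0 0;0 0 -0.15 0 0 0 0;0 0 -0.165 0 0 0 0;0.03 0 -0.165 0 0 0 0;0.07 0 -0.165 0 0 0 0;0.11 0 -0.165 0 0 0 0;0.14 0 -0.165 0 0 0 0;0.14 0 -0.165 0 0 0 0;0.14 0 -0.165 0 0 0 0"
}}

```text
time_s: 22.02
ee_pos: [643.5, 193.1, 191.9]
ee_rot: [180.0, 0.1, -1.9]
force: [0.4, -0.0, 0.2]
gripper_width: 0.2
gripper_force: 0.0
```

{"api": "send_rows", "payload": {
  "targets": "0 0 0 0 0 0 0;0 0 0.03 0 0 0 0;0 0 0.05 0 0 0 0;0 0 0.06 0 0 0 0;0 0 0.06 0 0 0 0;0 0 0.06 0 0 0 0"
}}

```text
time_s: 22.52
ee_pos: [642.3, 193.6, 134.1]
ee_rot: [180.0, 0.0, -1.8]
force: [-0.5, -0.4, 1.0]
gripper_width: 0.5
gripper_force: 0.0
```

```bash
python3 -c "
from h import *
go(503.3+116,194,130)
th=1.83
for th in np.arange(1.83,-.01,-.15): print(round(th,2), np.round([503.3+60-95*np.cos(th)+14*np.sin(th)+16, 31+95*np.sin(th)+14*np.cos(th)],1))"
```

```text
t 22.52 pos [642.3 193.6 134.1] rot [180.    0.   -1.8] F [-0.5 -0.4  1. ] w 0.4894539545867513
shift m [-0.023   0.0004  0.0041] turn [0.  0.  0.1]
1.83 [617.2 119.2]
1.68 [603.6 123.9]
1.53 [589.4 126.5]
1.38 [575.  126.9]
1.23 [560.7 125.2]
1.08 [546.9 121.4]
0.93 [533.7 115.5]
0.78 [521.6 107.8]
0.63 [510.8  98.3]
0.48 [501.5  87.3]
0.33 [494.  75.]
0.18 [488.3  61.8]
0.03 [484.8  47.8]
```

{"api": "send_rows", "payload": {
  "targets": "-0.006 0 0.004 0 0 0 0;-0.012 0 0.004 0 0 0 0;-0.015 0 0.004 0 0 0 0;-0.0175 0 0.004 0 0 0 0;-0.02 0 0.004 0 0 0 0;-0.0225 0 0.004 0 0 0 0;-0.025 0 0.004 0 0 0 0;-0.028 0 0.004 0 0 0 0;-0.031 0 0.004 0 0 0 0;-0.034 0 0.004 0 0 0 0;-0.037 0 0.004 0 0 0 0;-0.04 0 0.004 0 0 0 0"
}}

```text
time_s: 23.52
ee_pos: [602.5, 194.6, 129.5]
ee_rot: [180.0, 0.0, -1.8]
force: [0.4, -0.6, 0.8]
gripper_width: 0.6
gripper_force: 0.6
```

{"api": "send_rows", "payload": {
  "targets": "-0.003 0 0 0 0 0 0;-0.006 0 0 0 0 0 0;-0.009 0 0 0 0 0 0;-0.012 0 0 0 0 0 0;-0.016 0 0 0 0 0 0;-0.02 0 0 0 0 0 0"
}}

```text
time_s: 24.02
ee_pos: [582.7, 195.3, 129.8]
ee_rot: [-180.0, -0.0, -1.8]
force: [2.5, -0.2, 2.4]
gripper_width: 0.4
gripper_force: 0.9
```

{"api": "send_rows", "payload": {
  "targets": "-0.004 0 0 0 0 0 0;-0.008 0 0 0 0 0 0;-0.0125 0 0 0 0 0 0;-0.017 0 0.0005 0 0 0 0;-0.022 0 0.001 0 0 0 0;-0.0265 0 0.002 0 0 0 0;-0.031 0 0.0035 0 0 0 0;-0.036 0 0.005 0 0 0 0;-0.0405 0 0.007 0 0 0 0;-0.045 0 0.009 0 0 0 0;-0.049 0 0.011 0 0 0 0;-0.053 0 0.0135 0 0 0 0"
}}

```text
time_s: 25.02
ee_pos: [529.5, 197.0, 116.1]
ee_rot: [180.0, -0.0, -1.8]
force: [1.0, -0.1, 1.4]
gripper_width: 0.3
gripper_force: 1.1
```

```bash
python3 - <<'E'
from h import *
go(510.8,196.5,101)
f=eyes.grab_frame("side"); cv2.imwrite("pics/lid7.png",cv2.resize(f["image"][200:360,230:430],None,fx=3,fy=3))
E
```

```text
t 25.02 pos [529.5 197.  116.1] rot [ 1.80e+02 -1.00e-02 -1.82e+00] F [ 1.  -0.1  1.4] w 0.34187311496995193
shift m [-0.0187  0.0011  0.0151] turn [ 0.   -0.01  0.08]
```

View pics/lid7.png

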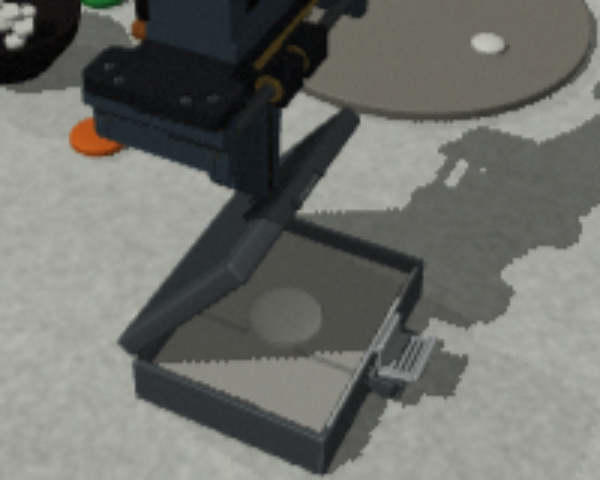

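{"api": "send_rows", "payload": {
  "targets": "-0.004 0 0.003 0 0 0 0;-0.008 0 0.006 0 0 0 0;-0.0115 0 0.009 0 0 0 0;-0.015 0 0.0125 0 0 0 0;-0.0185 0 0.0155 0 0 0 0;-0.022 0 0.019 0 0 0 0;-0.025 0 0.0225 0 0 0 0;-0.028 0 0.0265 0 0 0 0;-0.031 0 0.0305 0 0 0 0;-0.0335 0 0.0345 0 0 0 0;-0.036 0 0.039 0 0 0 0;-0.038 0 0.043 0 0 0 0"
}}

```text
time_s: 26.07
ee_pos: [491.4, 198.2, 72.6]
ee_rot: [180.0, 0.0, -1.8]
force: [-0.4, 1.5, 3.0]
gripper_width: 0.0
gripper_force: 1.4
```

{"api": "send_rows", "payload": {
  "targets": "-0.0025 0 0.004 0 0 0 0;-0.005 0 0.008 0 0 0 0;-0.0075 0 0.012 0 0 0 0;-0.01 0 0.014 0 0 0 0;-0.012 0 0.016 0 0 0 0;-0.014 0 0.017 0 0 0 0;-0.014 0 0.018 0 0 0 0;-0.014 0 0.018 0 0 0 0;-0.014 0 0.018 0 0 0 0"
}}

```text
time_s: 26.82
ee_pos: [477.4, 198.6, 55.0]
ee_rot: [180.0, 0.1, -1.8]
force: [-0.8, 0.1, 2.6]
gripper_width: 0.6
gripper_force: 1.2
```

```bash
python3 -c "
from h import *
go(474,198.5,52)"
```

```text
t 26.82 pos [477.4 198.6  55. ] rot [ 1.7998e+02  7.0000e-02 -1.8300e+00] F [-0.8  0.1  2.6] w 0.5729589228293971
shift m [-0.0033  0.0002  0.003 ] turn [0.02 0.07 0.07]
```

Now the slow press, first 0.5 mm per row down to z about 50.

{"api": "send_rows", "payload": {
  "targets": "-0.001 0 0.001 0 0 0 0;-0.002 0 0.002 0 0 0 0;-0.003 0 0.003 0 0 0 0;-0.004 0 0.0035 0 0 0 0;-0.005 0 0.004 0 0 0 0;-0.006 0 0.0045 0 0 0 0;-0.006 0 0.005 0 0 0 0;-0.006 0 0.005 0 0 0 0"
}}

```text
time_s: 27.48
ee_pos: [472.6, 199.0, 50.5]
ee_rot: [-180.0, -0.1, -1.8]
force: [1.9, -1.9, 4.4]
gripper_width: 0.9
gripper_force: 2.2
```

{"api": "send_rows", "payload": {
  "targets": "0 0 0.0005 0 0 0 0;0 0 0.001 0 0 0 0;0 0 0.0015 0 0 0 0;0 0 0.002 0 0 0 0;0 0 0.002 0 0 0 0"
}}

```text
time_s: 27.9
ee_pos: [472.3, 199.0, 48.5]
ee_rot: [-180.0, -0.1, -1.8]
force: [3.0, -1.1, 6.1]
gripper_width: 0.5
gripper_force: 3.1
```

{"api": "send_rows", "payload": {
  "targets": "0 0 0.0004 0 0 0 0;0 0 0.0008 0 0 0 0;0 0 0.001 0 0 0 0;0 0 0.001 0 0 0 0"
}}

```text
time_s: 28.23
ee_pos: [472.0, 198.9, 47.2]
ee_rot: [-180.0, -0.0, -1.8]
force: [2.1, 0.6, 2.8]
gripper_width: 0.4
gripper_force: 1.6
```

Force climbed and then fell, so it may have snapped. I'll go on until the seat is felt.

{"api": "send_rows", "payload": {
  "targets": "0 0 0.0003 0 0 0 0;0 0 0.0006 0 0 0 0;0 0 0.0006 0 0 0 0;0 0 0.0006 0 0 0 0"
}}

```text
time_s: 28.57
ee_pos: [470.4, 198.4, 45.7]
ee_rot: [179.9, 0.2, -1.8]
force: [-0.6, -0.1, -0.0]
gripper_width: 0.1
gripper_force: 0.0
```

{"api": "send_rows", "payload": {
  "targets": "0 0 0.0003 0 0 0 0;0 0 0.0005 0 0 0 0;0 0 0.0005 0 0 0 0;0 0 0.0005 0 0 0 0"
}}

```text
time_s: 28.9
ee_pos: [471.7, 198.8, 45.9]
ee_rot: [180.0, 0.0, -1.8]
force: [0.1, 0.1, 0.4]
gripper_width: 0.1
gripper_force: 0.0
```

{"api": "send_rows", "payload": {
  "targets": "0 0 0.0003 0 0 0 0;0 0 0.0005 0 0 0 0;0 0 0.0005 0 0 0 0;0 0 0.0005 0 0 0 0"
}}

```text
time_s: 29.23
ee_pos: [471.9, 198.8, 45.6]
ee_rot: [180.0, 0.0, -1.8]
force: [-0.8, -1.3, 0.9]
gripper_width: 0.5
gripper_force: 0.4
```

{"api": "send_rows", "payload": {
  "targets": "0 0 0.0002 0 0 0 0;0 0 0.0004 0 0 0 0;0 0 0.0004 0 0 0 0;0 0 0.0004 0 0 0 0"
}}

```text
time_s: 29.57
ee_pos: [471.9, 198.8, 45.3]
ee_rot: [180.0, 0.0, -1.8]
force: [-1.2, -0.2, 3.0]
gripper_width: 0.8
gripper_force: 1.5
```

Seat felt: the lid is latched. Retreat and check.

{"api": "send_rows", "payload": {
  "targets": "0 0 0.0003 0 0 0 0;0 0 0.0003 0 0 0 0;0 0 -0.002 0 0 0 0;0 0 -0.01 0 0 0 0;0 0 -0.03 0 0 0 0;0 0 -0.06 0 0 0 0;-0.03 0.02 -0.09 0 0 0 0;-0.06 0.05 -0.1 0 0 0 0;-0.09 0.08 -0.1 0 0 0 0;-0.11 0.12 -0.1 0 0 0 0;-0.12 0.16 -0.1 0 0 0 0;-0.12 0.18 -0.1 0 0 0 0"
}}

```text
time_s: 30.57
ee_pos: [343.1, 21.1, 145.4]
ee_rot: [180.0, 0.0, -1.8]
force: [-0.1, 0.1, 0.3]
gripper_width: 0.6
gripper_force: 0.0
```

{"api": "send_rows", "payload": {
  "targets": "0 0 0 0 0 0 0;0 0 0 0 0 0 0;0 0 0 0 0 0 0"
}}

```text
time_s: 30.82
ee_pos: [346.8, 23.0, 145.5]
ee_rot: [-180.0, -0.1, -1.9]
force: [0.2, -0.2, 0.7]
gripper_width: 0.4
gripper_force: 0.0
```

```bash
python3 - <<'E'
from h import *
print(env.state()["ee_pos"],env.state()["qvel"].round(2))
for n,(x0,y0,x1,y1) in(("top",(180,225,262,282)),("side",(265,255,385,350))):
    f=eyes.grab_frame(n)["image"][y0:y1,x0:x1].astype(int); a=cv2.imread(f"pics/{n}0.png")[y0:y1,x0:x1].astype(int)
    print(n,"changed px",(abs(f-a).max(2)>40).sum(),"light px in lid",(f[10:45,15:65].min(2)>110).sum())
# bystanders
f=eyes.grab_frame("top")["image"]; a=cv2.imread("pics/top0.png"); print("bat diff",[(c.round(),s[4]) for c,s,_ in blobs(cv2.absdiff(f,a)[140:310,265:475].max(2)>50,15)])
E
```

```text
[346.80648009  22.99262815 145.52020501] [ 1.67  0.66 -0.32 -0.06  0.03 -0.1 ]
top changed px 0 light px in lid 0
side changed px 0 light px in lid 672
bat diff [(array([125.,  84.]), np.int32(276))]
```

```bash
python3 -c "
from workcell import env
print(env.job_done())"
```

```text
the job is handed in; nothing more can be done
None
```

The brooch is in the well (confirmed by feel) and the lid is shut and latched. Afterwards both camera views of the case matched the start, and the brooch was the only change on the bat and around the bottle. The job was handed in at about 31 s; no verdict came back.

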